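# Roll a pipe stub into the V-cradle

### The arm

A 6-joint arm with a two-finger parallel gripper is mounted at the origin on the work surface. World frame = base frame: x ahead of the robot, y to its left, z up, the work surface at z = 0. Lengths are in mm, angles in rad, forces in N, time in s.
With the tool pointing down it reaches from about 350 to 875 mm from the base axis. Payload 4.2 kg.
Tool frame: the origin (TCP) lies between the finger pads; the fingertips stand 8 mm ahead of it and the grasp point (between the pads) lies 11 mm behind it; z points along the fingers, y is the line along which they close (so a half turn about z gives the same grasp; the last joint's range is limited). The gripper opens to 85 mm and grips with 20 to 120 N. Pads are 22 mm wide; open, the fingers measure 114 mm over their backs; the gripper's body (76 mm by 85 mm) begins 54 mm behind the grasp point. The pads swing forward as they close: fully open they stand 13 mm farther back than shut.
Start: joints at [1.468, 0.385, 0.008, 0, -1.194, -0.259], TCP at [221.191, 584.529, 239.312] pointing down, gripper open.
Joint ranges: [-3.14, 3.14], [-1.21, 2.06], [-1.07, 1.41], [-3.16, 2.05], [-2.99, -0.16], [-3.1, 3.1]. Speed limits (rad/s): [2.79, 2.79, 3.14, 3.14, 3.14, 3.14].

### API

Orientations are given as a unit quaternion [x, y, z, w].
In Python, from bench import read_state, get_image, camera_params, job_done gives the robot as it stands.
- The arm moves only by the tool drive_tool, never from a script. Its argument "moves" is a list that holds one entry, the list of rows, each a list of 7 numbers: the shift along the tool's x, y, z in m, then the turn, a rotation vector about the tool's x, y, z in rad, then the closure in counts, from 0 (fully open) to 255 (shut). A call has 1 to 8 rows; each row shifts and turns the commanded pose from where the row before left it, along the tool's axes as they then stand; what a row does not reach is not made up. A row lasts 1/12 s, in which the tool goes at most 41.7 mm and 7.16 degrees, less where a joint would pass 70% of its speed; a pose out of reach is approached as far as the arm can. A call is refused whole if a number of a shift passes 0.0417 or a number of a turn 0.125, either way. A call with a gripper value outside its range is refused whole. The fingers move at their own pace and stop on an object; the grip force is fixed at half the most. Time passes only in rows, so rows that do not move let the fingers close. It gives the time, the measured TCP pose, the force and the opening at its end, in the units of the state.
- read_state(): the state, without advancing time (a new reading comes with each control period).
- get_image(name): name is "scene" or "top" or "wrist"; returns the picture (480x640x3 uint8, blue, green, red); there is no depth.
- camera_params(name): a dict with "mtx" (3x3 intrinsics, pixels), "extrinsics" (4x4, takes a point from camera to world coordinates). Camera axes: x right, y up, looking along -z (the intrinsics and any distortion apply to the point x, -y, -z); pixel columns grow to the right and rows downward; lengths in mm; the calibration is good to about 2 mm. The wrist camera is an equidistant fisheye: a pixel r from the principal point sees the ray r / f radians off the axis. A picture is of the moment at which its call begins: read the wrist's pose just before it. camera_params takes no time and is no camera call; for the wrist camera it gives the pose at the moment of the call.
- job_done(): hands the job in, once; it reports no verdict.
The state is a dict: "clock": time; "joints": joint angles; "joint_vel": joint speeds; "joint_efforts": joint torques, N m; "position": TCP position; "ee_rot": TCP orientation; "contact_force": force on the tool from outside, world axes, zero at the start; "wrist_torque": the same for the moment, N m; "gripper_width": finger opening in mm.
Only numpy, scipy, OpenCV 4.12 (cv2) and the standard library are available. Lean on these libraries where they do the work, as an engineer would, in place of code of your own. Each camera call takes 0.05 s, during which the arm holds its last target. There are 200 camera calls.

### The job

Gently roll the exhaust pipe stub along the bench, pushing its side with the fingertips, up the ramp of the green V-cradle until it drops into the V, and have it finish lying down in the V with its end pushed right up against the yellow stop plate. The pipe is only pushed, never picked up or tipped, and the tub, the bearing and the flange stay where they are.

Things in the scene. Friction and masses are not known exactly. Their poses are not given: they have to be found in the camera images.
- pipe: loose exhaust pipe stub, shiny metal tube, red stripe along one side, dark ends, 50 mm diameter, 180 mm long, about 0.4 kg, oiled (friction about 0.35). Origin on its axis, half-way along (25 mm above the bench at the start); own x = tube axis. Starts on the bench before the ramp, up to 15 degrees askew, 20 to 50 mm short of the stop lengthwise. Let go, it soon stops on the flat, but rolls back off the ramp
- cradle: fixed V-cradle of green plate; origin on the bench below the middle of the pipe's final place. Own y along the V, towards the stop; own x from the ramp across the V, away from the robot. Ramp and V span y = -80 mm (open end) to +90 mm. Both cheeks slope 45 degrees from a floor 4 mm high; the far one rises to 50 mm height at x = 55 mm. A seated pipe's axis is at x = 0, 30 mm high
- cradle_lip (a point): middle of the top edge of the ramp: the ramp rises evenly from the bench, 77 mm nearer the robot along the cradle's x (x = -100 mm), to this lip 18 mm high (x = -23 mm), behind which the V drops
- cradle_stop (a point): point on the inner face of the upright yellow stop plate (8 mm thick, 62 mm high, from x = -32 to 68 mm in the cradle frame) that a seated pipe's end centre meets: cradle x = 0, y = +90 mm, 30 mm high. The pipe's other end then overhangs the open end of the V by 10 mm
- tub: loose grease tub, white and blue with a blue lid, 90 mm diameter, 89 mm high, to be left alone; origin at the centre of its underside
- bearing: loose steel bearing ring lying flat, 72 mm outside diameter, 22 mm high, to be left alone; origin at the centre of its underside
- flange: loose dark cast flange with a rusty 48 mm neck, 90 mm diameter, 45 mm high, to be left alone; origin at the centre of its underside
There are look-alikes about, which are no part of the job. Of the things that look like the pipe, take the one that is nearest to the robot's base at the start.

How it is judged (in metres and radians):
On the way, in this order (a step that is already met when the one before it is completed fails the run):
1. the pipe rolls up the ramp, lying on it (x of pipe in the frame of cradle between -0.1 and -0.015 m and angular speed of pipe above 0.3 rad/s and contact force between pipe and cradle above 0.3 N), for 0.1 s.
2. the pipe lies in the V (x of pipe in the frame of cradle between -0.005 and 0.005 m and z of pipe in the frame of cradle between 0.0255 and 0.0355 m and angle between the x axis of pipe and the y axis of cradle, either way round below 0.05 rad), for 0.2 s.
At the end, for the whole second after the job is handed in: The pipe rests in the V: its middle within 5 mm of the seated place across the V and in height, parallel to the V within 0.05 rad, its end within 4 mm of the stop plate, at rest (all of step 2 and y of pipe in the frame of cradle between -0.004 and 0.004 m and linear speed of pipe below 0.01 m/s); the robot touches nothing.
It fails at once if the pipe is lifted (its middle more than 34 mm above the bench before the ramp, or more than 52 mm anywhere) ((x of pipe in the frame of cradle below -0.105 m and height (world z) of pipe above 0.034 m) or height (world z) of pipe above 0.052 m).
It fails at once if the pipe is tipped by more than about 12 degrees (angle between pipe's own x axis and vertical below 1.36 rad or angle between pipe's own x axis and vertical above 1.78 rad).
It fails at once if the pipe is flung (faster than 0.7 m/s) (linear speed of pipe above 0.7 m/s).
It fails at once if the tub, bearing or flange is moved by more than 15 mm (distance of any of tub, bearing, flange from where it was at the start of the episode above 0.015 m).
It also fails if it takes over 51 s, if anything falls off the work surface, if the arm or the gripper's body presses on something with over 40 N, if the wrist force passes 120 N, or if a joint passes its speed limit or range.

## Working session

There is one attempt and no reset: what is moved stays moved. The work goes in short steps, Python scripts to look and compute and a tool call to move; the robot and the scene stay as the last step left them, time stands still between calls to the robot, and variables do not carry over. Pictures are saved under pics/ and viewed, on a budget of 10 in all, crops included, one or two more only if the job needs it, and the job is handed in when it is done.

Besides the shell and the picture viewer there is one more tool, called after "Emit:" as name(argument=value, ...), one argument or row to a line, values as JSON. drive_tool: Moves the arm, as the interface text tells. Its arguments: {"type":"object","properties":{"moves":{"type":"array"}},"required":["moves"]}

```bash
mkdir -p pics; ls
cat > h.py <<'E'
import numpy as np, cv2
from bench import read_state,get_image,camera_params,job_done
E
python3 - <<'E'
from h import *
s=read_state();print(s)
for n in("scene","top"):
    im=get_image(n);cv2.imwrite(f"pics/{n}0.png",im);p=camera_params(n);print(n,np.round(p["mtx"],2).tolist(),np.round(p["extrinsics"],4).tolist(),p.keys())
E
```

```text
pics
{'clock': 0.0, 'joints': array([ 1.46761604e+00,  3.85561756e-01,  6.60511839e-03, -4.96076817e-04,
       -1.19400390e+00, -2.58630526e-01]), 'joint_vel': array([ 4.69584765e-05, -8.53960989e-04, -7.46940987e-04,  1.87830473e-03,
       -4.15790596e-05, -1.63111594e-03]), 'joint_efforts': array([-8.12630915e-04, -3.92296958e+01,  1.88395303e+01,  4.18630019e+00,
       -4.67234437e-03,  1.23708446e-05]), 'position': array([220.99304626, 584.00919803, 238.21076136]), 'ee_rot': array([ 9.83664123e-01, -1.80010189e-01, -1.45821585e-04,  1.09673670e-03]), 'contact_force': array([ 0.38665784,  0.25309206, -0.02798394]), 'wrist_torque': array([-0.00080142,  0.00325084, -0.01039319]), 'gripper_width': 85.06239643398288}
scene [[595.31, 0.0, 326.32], [0.0, 595.31, 236.55], [0.0, 0.0, 1.0]] [[0.8133, -0.3287, 0.4801, 1283.6425], [0.5817, 0.4433, -0.682, -954.057], [0.0114, 0.834, 0.5517, 839.8383], [0.0, 0.0, 0.0, 1.0]] dict_keys(['mtx', 'extrinsics'])
top [[435.86, 0.0, 320.27], [0.0, 435.86, 248.11], [0.0, 0.0, 1.0]] [[-0.0108, 0.993, -0.1173, 459.4938], [-0.9997, -0.0135, -0.0217, 30.5898], [-0.0232, 0.117, 0.9929, 1125.5963], [0.0, 0.0, 0.0, 1.0]] dict_keys(['mtx', 'extrinsics'])
```

View pics/scene0.png

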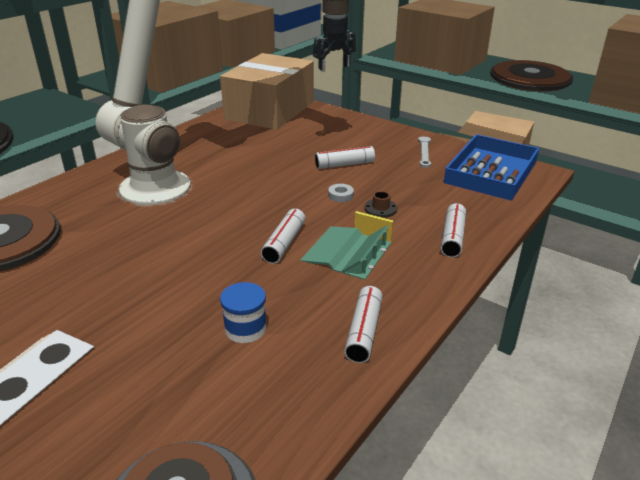

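View pics/top0.png

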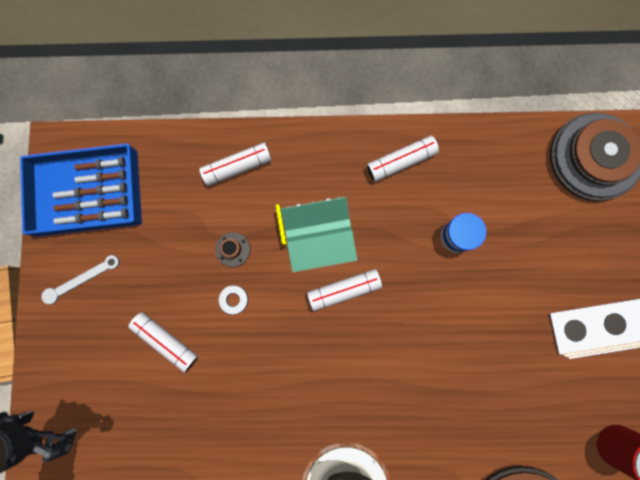

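The look-alikes for the pipe in the top view are at (345,290), (162,342), (403,158) and (235,164). The one at (345,290), which is (284,235) in the scene view, is nearest the base at about (345,470) and lies before the ramp, so I take it. I'll check it in an enlarged crop of both views.

Run:
```python
from h import *
t=cv2.imread("pics/top0.png")[185:325,265:395];s=cv2.imread("pics/scene0.png")[195:290,250:405]
t=cv2.resize(t,None,fx=4.2,fy=4.2,interpolation=3)
cv2.imwrite("pics/ct.png",t);cv2.imwrite("pics/cs.png",cv2.resize(s,None,fx=5,fy=5,interpolation=3))
```

```text
(no output)
```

View pics/ct.png

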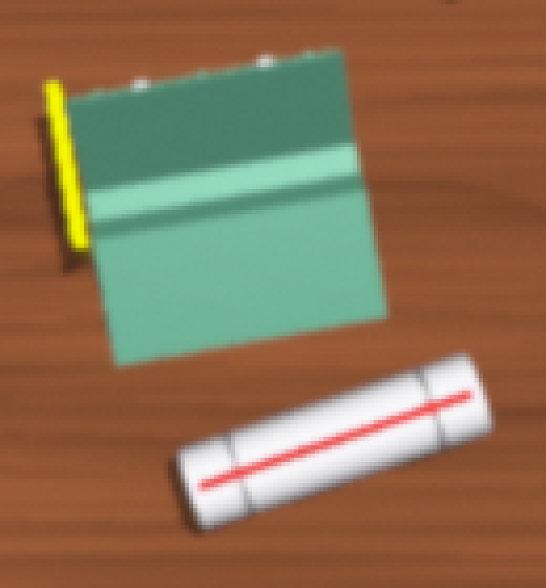

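View pics/cs.png

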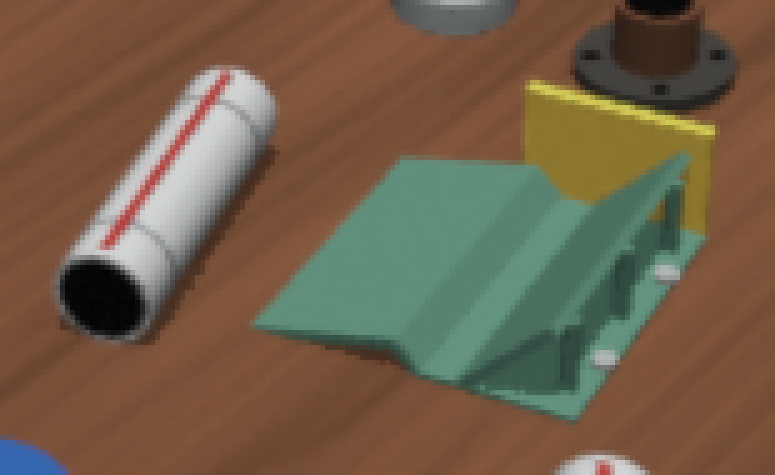

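```bash
cat >> h.py <<'E'
def proj(cam,P):
    p=PAR[cam];E=p["extrinsics"];c=(np.atleast_2d(P)-E[:3,3])@E[:3,:3]
    q=c*[1,-1,-1];q=q@p["mtx"].T;return q[:,:2]/q[:,2:]
def ray(cam,uv,z):
    p=PAR[cam];E=p["extrinsics"];d=np.linalg.solve(p["mtx"],[*uv,1])*[1,-1,-1];d=E[:3,:3]@d
    return E[:3,3]+d*(z-E[2,3])/d[2]
def tri(a,b):
    A=[];B=[]
    for cam,uv in(a,b):
        p=PAR[cam];E=p["extrinsics"];d=np.linalg.solve(p["mtx"],[*uv,1])*[1,-1,-1];d=E[:3,:3]@d;d/=np.linalg.norm(d)
        M=np.eye(3)-np.outer(d,d);A.append(M);B.append(M@E[:3,3])
    return np.linalg.lstsq(np.vstack(A),np.hstack(B),rcond=None)[0]
PAR={n:camera_params(n) for n in("top","scene")}
T=lambda u,v:((u+.5)/4.2-.5+265,(v+.5)/4.2-.5+185)
S=lambda u,v:((u+.5)/5-.5+250,(v+.5)/5-.5+195)
E
python3 - <<'E'
from h import *
from scipy.optimize import least_squares
obs=[("top",T(117,366),(-100,90,0)),("top",T(387,318),(-100,-80,0)),("top",T(68,100),(55,90,50)),("top",T(343,50),(55,-80,50)),
("top",T(88,248),(-32,90,62)),("scene",S(402,157),(-100,90,0)),("scene",S(254,324),(-100,-80,0)),("scene",S(537,166),(-23,90,18)),("scene",S(397,342),(-23,-80,18)),("scene",S(688,154),(55,90,50)),("scene",S(527,82),(-32,90,62))]
def W(p,P):
    c,s=np.cos(p[2]),np.sin(p[2]);return np.array([p[0]+c*P[0]-s*P[1],p[1]+s*P[0]+c*P[1],P[2]])
f=lambda p:np.concatenate([proj(c,W(p,P))[0]-uv for c,uv,P in obs])
r=least_squares(f,[600,30,0.15],x_scale=[100,100,1],loss='soft_l1');print("cradle",r.x);print(np.round(f(r.x).reshape(-1,2),1).tolist())
print("tri ramp corners",tri(("top",T(117,366)),("scene",S(402,157))),tri(("top",T(387,318)),("scene",S(254,324))),"fartop",tri(("top",T(68,100)),("scene",S(688,154))))
# pipe
L=ray("top",T(191,491),25);R=ray("top",T(479,392),25);print("ends",L,R,np.linalg.norm(L-R),"yaw",np.arctan2(*(L-R)[:2][::-1]))
print("scene end",ray("scene",S(103,297),25),"tri",tri(("top",T(479,392)),("scene",S(103,297))))
c,s=np.cos(r.x[2]),np.sin(r.x[2]);A=np.array([[c,s],[-s,c]])
for q in(L,R,(L+R)/2):print("in cradle",A@(q[:2]-r.x[:2]))
for n,uv,z in(("tub",(466,230),89),("bearing",(233,300),22),("flange",(232,249),10)):
    q=ray("top",uv,z);print(n,q,A@(q[:2]-r.x[:2]))
E
```

```text
cradle [6.46921599e+02 5.68371965e+01 1.68391870e-01]
[[-0.4, -0.6], [-0.1, -0.9], [-0.9, 1.0], [0.0, 0.7], [-0.4, -1.2], [0.1, 0.5], [-0.8, 1.0], [0.3, 0.1], [-0.5, -0.2], [-0.5, -0.6], [-0.2, 1.4]]
tri ramp corners [532.30714649 128.18605456   1.55726814] [560.7101565  -37.54292974   1.60697581] fartop [688.62778564 152.50543098  50.25853565]
ends [454.95801584  81.66059424  25.        ] [511.94798349 -91.41077721  25.        ] 182.2129414451635 yaw 1.8888998067503175
scene end [511.35929611 -87.03718702  25.        ] tri [512.73530651 -90.36689777  27.44974884]
in cradle [-185.08803421   56.6448404 ]
in cradle [-157.91043198 -123.52989136]
in cradle [-171.49923309  -33.44252548]
tub [ 620.7792943  -295.33434105   89.        ] [ -84.7954939  -342.80889156]
bearing [460.86041971 276.69922249  22.        ] [-146.58119196  247.93553014]
flange [592.06960533 283.64350383  10.        ] [-16.06404486 232.79129868]
```

In the crops the pipe has its red stripe on top. Its end centres in the top crop are at (191,491) and (479,392), 182 mm apart and triangulated at z of about 27. The cradle fit is consistent to about 1 px.

In the cradle frame the pipe is at (-171, -33), about 8.6° askew. I'll push with the open fingers as two contacts along the axis, starting by turning the tool square to the pipe and travelling above it.

Emit:
drive_tool(
  moves=[
    [[0,0,0,0,0,-0.097,0],[0,0,0,0,0,-0.097,0],[0,0,0,0,0,-0.097,0],[0,0.02,0,0,0,-0.097,0],[0,0.03,0,0,0,-0.097,0],[0,0.04,0,0,0,-0.097,0],[0,0.04,0,0,0,-0.097,0],[0,0.04,0,0,0,0,0]],
  ],
)

```text
clock: 0.77
position: [246.2, 415.7, 238.7]
ee_rot: [0.987, 0.16, -0.0, 0.001]
contact_force: [0.9, -0.3, 0.8]
gripper_width: 85.3
```

Emit:
drive_tool(
  moves=[
    [[0,0.04,0,0,0,0,0],[0,0.04,0,0,0,0,0],[0,0.04,0,0,0,0,0],[0,0.04,0,0,0,0,0],[0,0.04,0,0,0,0,0],[0,0.04,0,0,0,0,0],[0,0.04,0,0,0,0,0],[0,0.04,0,0,0,0,0]],
  ],
)

```text
clock: 1.43
position: [346.2, 111.8, 239.4]
ee_rot: [0.987, 0.158, 0.0, -0.0]
contact_force: [0.6, 1.3, -0.4]
gripper_width: 85.1
```

Emit:
drive_tool(
  moves=[
    [[0.017,0.03,0,0,0,0,0],[0.016,0.03,0,0,0,0,0],[0,0.03,0,0,0,0,0],[0,0.03,0,0,0,0,0],[0,0.02,0,0,0,0,0],[0,0.014,0,0,0,0,0],[0,0,0,0,0,0,0],[0,0,0,0,0,0,0]],
  ],
)

```text
clock: 2.1
position: [425.6, -22.7, 238.9]
ee_rot: [0.988, 0.157, -0.001, -0.0]
contact_force: [-0.7, -0.2, -0.6]
gripper_width: 85.5
```

Run:
```python
from h import *
s=read_state();p=camera_params("wrist");im=get_image("wrist");cv2.imwrite("pics/w1.png",im)
print(s["position"],s["joints"],p["mtx"].tolist(),np.round(p["extrinsics"],4).tolist())
```

```text
[425.61116028 -22.70854907 238.88155088] [ 3.30779758e-01  3.93175688e-02 -4.45104994e-01 -3.59574624e-04
 -1.08735473e+00  1.55529364e+00] [[371.64829954431775, 0.0, 320.4009743255942], [0.0, 371.64829954431775, 237.7160743486156], [0.0, 0.0, 1.0]] [[0.3088, 0.9123, 0.2689, 493.3713], [-0.9511, 0.2967, 0.0857, 0.1129], [-0.0016, -0.2822, 0.9594, 374.2281], [0.0, 0.0, 0.0, 1.0]]
```

View pics/w1.png

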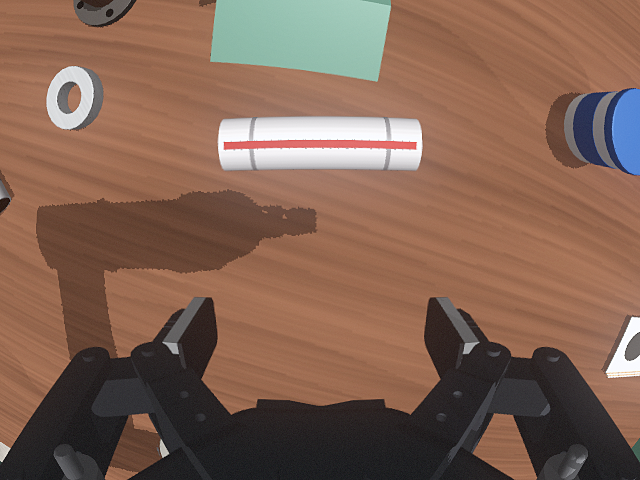

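The wrist view shows the pipe square to the fingers and centred: stripe from (224,146) to (416,146), near ramp corners at (211,62) and (379,81). I'll convert these as a second measurement.

```bash
cat >> h.py <<'E'
E2=np.array([[0.3088,0.9123,0.2689,493.3713],[-0.9511,0.2967,0.0857,0.1129],[-0.0016,-0.2822,0.9594,374.2281]])
def wray(uv,z,E=E2):
    d=(np.array(uv)-[320.4,237.7]);r=np.hypot(*d);t=r/371.65;v=np.array([d[0]/r*np.sin(t),-d[1]/r*np.sin(t),-np.cos(t)]);v=E[:3,:3]@v
    return E[:3,3]+v*(z-E[2,3])/v[2]
CR=(646.9,56.8,0.1684)
def cr(q):
    c,s=np.cos(CR[2]),np.sin(CR[2]);return np.array([[c,s],[-s,c]])@(np.array(q)[:2]-CR[:2])
E
python3 - <<'E'
from h import *
for n,uv,z in(("stripeL",(224,146),50),("stripeR",(416,146),50),("endL",(219,143),25),("endR",(422,143),25),("rampL",(211,62),0),("rampR",(379,81),0)):
    q=wray(uv,z);print(n,q.round(1),cr(q).round(1))
E
```

```text
stripeL [456.5  78.2  50. ] [-184.1   53.1]
stripeR [508.8 -83.   50. ] [-159.6 -114.7]
endL [455.1  89.9  25. ] [-183.6   64.8]
endR [514.8 -94.1  25. ] [-155.5 -126.6]
rampL [531.1 129.9   0. ] [-101.9   91.4]
rampR [560.9 -38.6   0. ] [-100.7  -79.6]
```

Emit:
drive_tool(
  moves=[
    [[0,0,0.034,0,0,0,0],[0,0,0.034,0,0,0,0],[0,0,0.034,0,0,0,0],[0,0,0.034,0,0,0,0],[0,0,0.034,0,0,0,0],[0,0,0.034,0,0,0,0],[0,0,0.018,0,0,0,0],[0,0,0.004,0,0,0,0]],
  ],
)

```text
clock: 2.82
position: [423.5, -21.9, 10.5]
ee_rot: [0.987, 0.159, -0.004, 0.0]
contact_force: [0.8, -0.3, 0.1]
gripper_width: 85.5
```

Emit:
drive_tool(
  moves=[
    [[0.003,0,0,0,0,0,0],[0.003,0,0,0,0,0,0],[0.003,0,0,0,0,0,0],[0.003,0,0,0,0,0,0],[0.003,0,0,0,0,0,0],[0.003,0,0,0,0,0,0],[0.002,0,0,0,0,0,0],[0.002,0,0,0,0,0,0]],
  ],
)

```text
clock: 3.48
position: [447.2, -15.3, 13.6]
ee_rot: [0.987, 0.158, 0.0, -0.0]
contact_force: [-0.2, -0.3, -0.8]
gripper_width: 85.4
```

Run:
```python
from h import *
s=read_state();im=get_image("wrist");cv2.imwrite("pics/w2.png",im)
print(s["position"],s["ee_rot"])
```

```text
[447.15692819 -15.27058506  13.60228883] [ 9.87461745e-01  1.57858159e-01  3.16497296e-04 -6.03028148e-05]
```

View pics/w2.png

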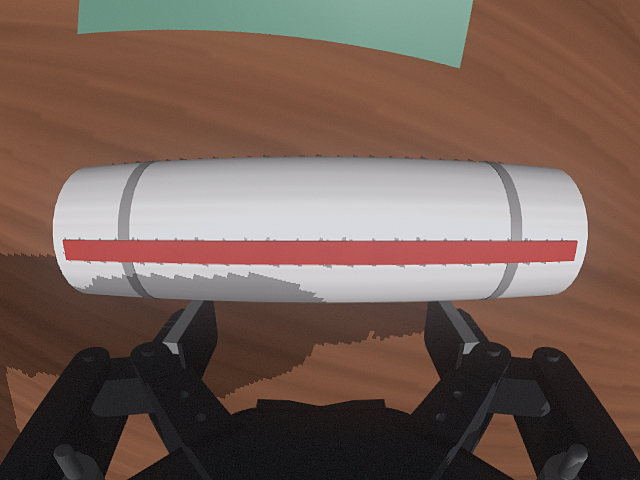

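The picture shows the pipe parallel to both fingertips at (190,305) and (445,305), with almost no gap. Next I roll it slowly on the flat while turning it parallel to the V.

Emit:
drive_tool(
  moves=[
    [[0.003,0,0,0,0,0.005,0],[0.003,0,0,0,0,0.009,0],[0.003,0,0,0,0,0.01,0],[0.003,0,0,0,0,0.01,0],[0.003,0,0,0,0,0.01,0],[0.003,0,0,0,0,0.01,0],[0.003,0,0,0,0,0.01,0],[0.003,0,0,0,0,0.01,0]],
  ],
)

```text
clock: 4.2
position: [470.1, -8.5, 13.3]
ee_rot: [0.993, 0.121, 0.0, 0.0]
contact_force: [-0.2, 0.6, -0.3]
gripper_width: 85.5
```

Emit:
drive_tool(
  moves=[
    [[0.003,0,0,0,0,0.01,0],[0.003,0,0,0,0,0.01,0],[0.003,0,0,0,0,0.01,0],[0.003,0,0,0,0,0.01,0],[0.003,0,0,0,0,0.01,0],[0.003,0,0,0,0,0.01,0],[0.003,0,0,0,0,0.01,0],[0.003,0,0,0,0,0.006,0]],
  ],
)

```text
clock: 4.87
position: [493.6, -3.5, 13.3]
ee_rot: [0.997, 0.083, 0.0, -0.0]
contact_force: [0.5, 0.3, 0.3]
gripper_width: 85.3
```

Run:
```python
from h import *
s=read_state();im=get_image("wrist");cv2.imwrite("pics/w3.png",im)
print(s["position"],s["ee_rot"],cr(s["position"]),s["contact_force"])
```

```text
[493.59533092  -3.52247974  13.33335831] [ 9.96543915e-01  8.30675792e-02  5.00340925e-05 -1.40833333e-05] [-161.24641256  -33.77451048] [0.45985827 0.31994952 0.30612323]
```

View pics/w3.png

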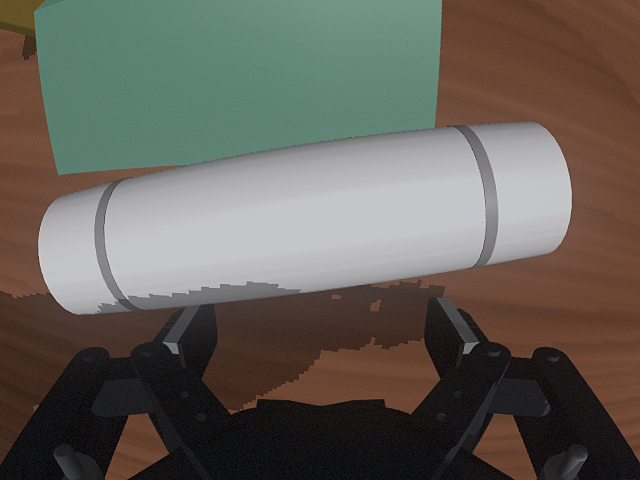

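The right end (555,190) has run ahead, so the pipe is about 6° askew and only the left finger touches it. The ramp will press the pipe back onto both fingers, so I go on slowly and check with numbers.

Emit:
drive_tool(
  moves=[
    [[0.003,0,0,0,0,0,0],[0.003,0,0,0,0,0,0],[0.003,0,0,0,0,0,0],[0.003,0,0,0,0,0,0],[0.003,0,0,0,0,0,0],[0.003,0,0,0,0,0,0],[0.003,0,-0.0003,0,0,0,0],[0.003,0,-0.0006,0,0,0,0]],
  ],
)

```text
clock: 5.58
position: [516.4, 0.2, 14.1]
ee_rot: [0.997, 0.083, -0.001, 0.0]
contact_force: [-3.2, -0.5, 1.2]
gripper_width: 85.7
```

Emit:
drive_tool(
  moves=[
    [[0.003,0,-0.0007,0,0,0,0],[0.003,0,-0.0007,0,0,0,0],[0.003,0,-0.0007,0,0,0,0],[0.003,0,-0.0007,0,0,0,0],[0.002,0,-0.0005,0,0,0,0],[0,0,0,0,0,0,0],[0,0,0,0,0,0,0],[0,0,0,0,0,0,0]],
  ],
)

```text
clock: 6.25
position: [531.5, 2.9, 17.6]
ee_rot: [0.997, 0.083, 0.001, -0.0]
contact_force: [-0.8, -0.1, -0.1]
gripper_width: 85.6
```

```bash
cat >> h.py <<'E'
def edges(im):
    hsv=cv2.cvtColor(im,cv2.COLOR_BGR2HSV);m=((hsv[...,1]<30)&(hsv[...,2]>120)).astype(np.uint8)
    n,l,st,_=cv2.connectedComponentsWithStats(m);k=1+st[1:,4].argmax();m=l==k
    print("bbox",st[k]);return [(c,np.flatnonzero(m[:,c])[[0,-1]].tolist()) for c in range(60,580,60) if m[:,c].any()]
E
python3 - <<'E'
from h import *
s=read_state();im=get_image("wrist");cv2.imwrite("pics/w4.png",im)
print(s["clock"],s["position"],cr(s["position"]),s["contact_force"],edges(im))
print(edges(cv2.imread("pics/w3.png")))
E
```

```text
bbox [   30   158   533   147 66821]
6.25 [531.50458553   2.92209015  17.60358704] [-122.7932714   -33.77489232] [-0.77218703 -0.09899353 -0.08574066] [(60, [186, 300]), (120, [178, 299]), (180, [172, 294]), (240, [166, 294]), (300, [163, 293]), (360, [161, 302]), (420, [159, 299]), (480, [160, 295]), (540, [164, 287])]
bbox [   38   124   534   191 68086]
[(60, [199, 304]), (120, [183, 297]), (180, [169, 293]), (240, [157, 285]), (300, [147, 292]), (360, [139, 284]), (420, [132, 275]), (480, [127, 254]), (540, [125, 254])]
```

Emit:
drive_tool(
  moves=[
    [[0.003,0,-0.0007,0,0,0,0],[0.004,0,-0.0009,0,0,0,0],[0.004,0,-0.0009,0,0,0,0],[0.004,0,-0.0009,0,0,0,0],[0.004,0,-0.0009,0,0,0,0],[0.004,0,-0.0009,0,0,0,0],[0.004,0,-0.0009,0,0,0,0],[0.004,0,-0.0009,0,0,0,0]],
  ],
)

```text
clock: 6.97
position: [561.7, 8.0, 24.6]
ee_rot: [0.997, 0.083, -0.0, 0.0]
contact_force: [-2.9, -0.2, 1.4]
gripper_width: 85.6
```

Run:
```python
from h import *
s=read_state();im=get_image("wrist");cv2.imwrite("pics/w5.png",im)
print(s["clock"],s["position"],cr(s["position"]),s["contact_force"],edges(im))
```

```text
bbox [   28   159   531   146 65987]
6.9667 [561.73936519   7.95543193  24.60522807] [-92.14257273 -33.88025741] [-2.8684975  -0.15566821  1.40992311] [(60, [187, 301]), (120, [179, 299]), (180, [172, 295]), (240, [167, 292]), (300, [164, 297]), (360, [161, 303]), (420, [161, 300]), (480, [161, 295]), (540, [167, 285])]
```

Emit:
drive_tool(
  moves=[
    [[0.004,0,-0.0009,0,0,0,0],[0.004,0,-0.0009,0,0,0,0],[0.004,0,-0.0009,0,0,0,0],[0.004,0,-0.0009,0,0,0,0],[0.004,0,-0.0009,0,0,0,0],[0.004,0,-0.0009,0,0,0,0],[0.003,0,-0.0007,0,0,0,0],[0.003,0,-0.0005,0,0,0,0]],
  ],
)

```text
clock: 7.68
position: [592.2, 13.2, 31.4]
ee_rot: [0.997, 0.083, 0.001, -0.0]
contact_force: [-0.8, -0.6, -0.5]
gripper_width: 85.2
```

Emit:
drive_tool(
  moves=[
    [[0.003,0,0,0,0,0,0],[0.003,0,0,0,0,0,0],[0.003,0,0,0,0,0,0],[0,0,0,0,0,0,0],[0,0,0,0,0,0,0],[0,0,0,0,0,0,0],[0,0,0,0,0,0,0],[0,0,0,0,0,0,0]],
  ],
)

```text
clock: 8.35
position: [599.6, 14.4, 31.1]
ee_rot: [0.997, 0.084, -0.0, 0.0]
contact_force: [0.3, -0.6, 0.3]
gripper_width: 85.3
```

Run:
```python
from h import *
s=read_state();p=camera_params("wrist");im=get_image("wrist");cv2.imwrite("pics/w6.png",im)
print(s["clock"],s["position"],cr(s["position"]),s["contact_force"],edges(im));print(np.round(p["extrinsics"],4).tolist())
```

```text
bbox [   38   121   501   132 49640]
8.35 [599.6471862   14.38162032  31.1020386 ] [-53.69392571 -33.89852045] [ 0.27044481 -0.60849877  0.32314286] [(60, [139, 245]), (120, [158, 243]), (180, [153, 251]), (240, [150, 251]), (300, [149, 252]), (360, [149, 251]), (420, [151, 251]), (480, [124, 250])]
[[0.1652, 0.9463, 0.2778, 669.8063], [-0.9863, 0.1589, 0.0452, 26.8892], [-0.0014, -0.2815, 0.9596, 166.5354], [0.0, 0.0, 0.0, 1.0]]
```

View pics/w6.png

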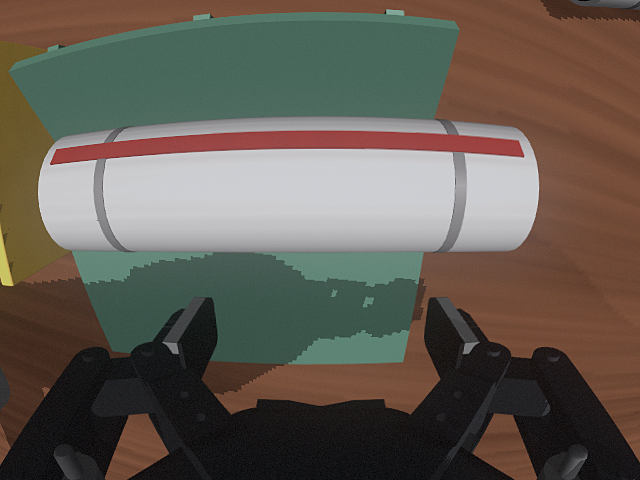

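The pipe is seated in the V, with its ends at (39,190) and (539,190). Its stop end is short of the yellow plate. Now I measure the lengthwise gap.

Run:
```python
from h import *
E=np.array([[0.1652,0.9463,0.2778,669.8063],[-0.9863,0.1589,0.0452,26.8892],[-0.0014,-0.2815,0.9596,166.5354]])
for uv in((39,190),(539,190)): print(cr(wray(uv,30,E)))
for uv in((52,157),(523,149)): print("stripe",cr(wray(uv,53,E)))
print(read_state()["joints"])
```

```text
[ 0.66727957 96.42925476]
[  -1.85641776 -124.5933103 ]
stripe [15.40472407 65.56467955]
stripe [  15.11105819 -101.06972819]
[ 2.93613595e-01  5.61720113e-01 -2.91736086e-01  2.79336617e-06
 -7.17323163e-01  1.44437187e+00]
```

Emit:
drive_tool(
  moves=[
    [[-0.005,0,-0.015,0,0,0,0],[0,0,-0.04,0,0,0,120],[0,0,-0.04,0,0,0,255],[0,0.02,0,0,0,0.12,255],[0,0,0,0,0,0.12,255],[0,0,0,0,0,0.12,255],[0,0,0,0,0,0.12,255],[0,0,0,0,0,0.12,255]],
  ],
)

```text
clock: 9.07
position: [598.0, -6.3, 126.3]
ee_rot: [0.976, -0.218, 0.0, -0.0]
contact_force: [-0.2, -0.7, 0.8]
gripper_width: 0.9
```

Emit:
drive_tool(
  moves=[
    [[0,0,0,0,0,0.12,255],[0,0,0,0,0,0.12,255],[0,0,0,0,0,0.12,255],[0,0,0,0,0,0.12,255],[0,0,0,0,0,0.12,255],[0,0,0,0,0,0.12,255],[0,0,0,0,0,0.12,255],[0,0,0,0,0,0.12,255]],
  ],
)

```text
clock: 9.73
position: [598.0, -6.2, 126.1]
ee_rot: [0.765, -0.644, -0.0, 0.0]
contact_force: [-0.1, -0.2, 0.0]
gripper_width: 0.1
```

Run:
```python
from h import *
from scipy.spatial.transform import Rotation as R
s=read_state();M=R.from_quat(s["ee_rot"]).as_matrix()
print(s["position"],cr(s["position"]),s["joints"]); print("tool x,y angle rel. cradle x:",[np.degrees(np.arctan2(M[1,i],M[0,i])-CR[2]) for i in(0,1)],s["gripper_width"])
```

```text
[597.99143547  -6.15160683 126.08856379] [-58.76773011 -53.86377618] [ 2.60178366e-01  4.40576124e-01 -2.10878198e-01 -8.84950420e-05
 -9.19454575e-01 -8.80565487e-02]
tool x,y angle rel. cradle x: [np.float64(-89.78982998258715), np.float64(-179.78982957446706)] 0.09580811226164458
```

Emit:
drive_tool(
  moves=[
    [[0.03,0,0,0,0,0,255],[0.035,-0.02,0,0,0,0,255],[0.035,-0.039,0,0,0,0,255],[0,0,0.03,0,0,0,255],[0,0,0.03,0,0,0,255],[0,0,0.025,0,0,0,255],[0,0,0.013,0,0,0,255],[0,0,0,0,0,0,255]],
  ],
)

```text
clock: 10.4
position: [662.3, -88.6, 24.3]
ee_rot: [0.767, -0.642, -0.003, 0.002]
contact_force: [0.0, -0.7, -0.7]
gripper_width: -0.1
```

Run:
```python
from h import *
s=read_state();im=get_image("scene");cv2.imwrite("pics/s2.png",cv2.resize(im[150:310,230:430],None,fx=3.7,fy=3.7,interpolation=3))
print(s["position"],cr(s["position"]),s["contact_force"])
```

```text
[662.25061635 -88.64854912  24.27998549] [  -9.24446326 -145.96390569] [ 0.00118273 -0.68274245 -0.71838368]
```

View pics/s2.png

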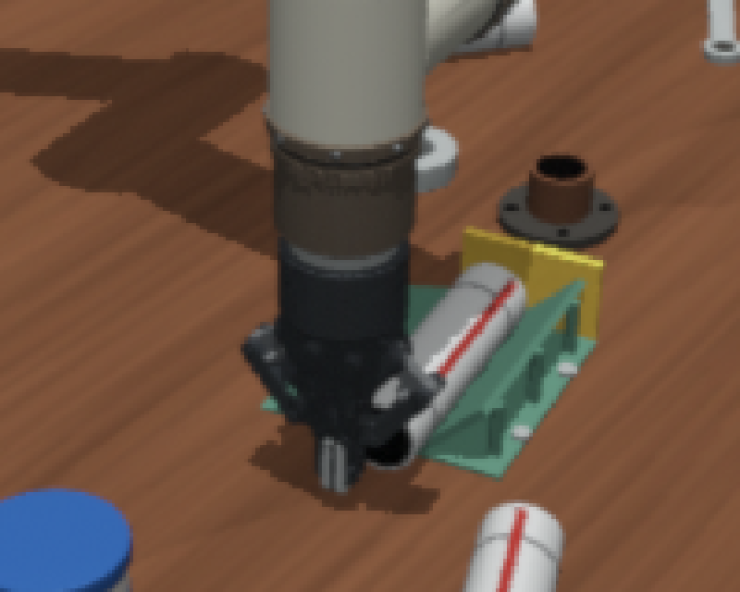

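The shut fingers stand just off the pipe's open end at (385,445), and the gap to the yellow plate is visible. I shift the tool onto the pipe's axis and push slowly, watching the force.

Emit:
drive_tool(
  moves=[
    [[0,-0.004,0,0,0,0,255],[0,-0.004,0,0,0,0,255],[0,0,0,0,0,0,255],[-0.004,0,0,0,0,0,255],[-0.004,0,0,0,0,0,255],[-0.004,0,0,0,0,0,255],[-0.004,0,0,0,0,0,255],[0,0,0,0,0,0,255]],
  ],
)

```text
clock: 11.12
position: [669.7, -70.3, 28.3]
ee_rot: [0.767, -0.641, -0.0, -0.0]
contact_force: [0.3, 0.2, 0.5]
gripper_width: -0.2
```

Run:
```python
from h import *
s=read_state();print(s["position"],cr(s["position"]),s["contact_force"])
```

```text
[669.66097231 -70.32396104  28.27282492] [   1.13236348 -129.1405478 ] [0.26913342 0.15506431 0.51845196]
```

Emit:
drive_tool(
  moves=[
    [[-0.003,0,0,0,0,0,255],[-0.003,0,0,0,0,0,255],[-0.003,0,0,0,0,0,255],[-0.003,0,0,0,0,0,255],[-0.003,0,0,0,0,0,255],[-0.002,0,0,0,0,0,255],[-0.002,0,0,0,0,0,255],[0,0,0,0,0,0,255]],
  ],
)

```text
clock: 11.78
position: [666.5, -52.4, 28.1]
ee_rot: [0.767, -0.641, -0.0, -0.0]
contact_force: [0.9, -0.2, -1.0]
gripper_width: -0.3
```

Emit:
drive_tool(
  moves=[
    [[-0.001,0,0,0,0,0,255],[-0.001,0,0,0,0,0,255],[-0.001,0,0,0,0,0,255],[0,0,0,0,0,0,255]],
  ],
)

```text
clock: 12.12
position: [666.0, -49.6, 28.1]
ee_rot: [0.767, -0.641, 0.0, -0.0]
contact_force: [0.5, -1.1, -1.0]
gripper_width: 0.3
```

Emit:
drive_tool(
  moves=[
    [[-0.001,0,0,0,0,0,255],[-0.001,0,0,0,0,0,255],[-0.001,0,0,0,0,0,255],[-0.001,0,0,0,0,0,255]],
  ],
)

```text
clock: 12.45
position: [665.3, -45.7, 28.1]
ee_rot: [0.767, -0.641, 0.0, -0.0]
contact_force: [0.3, -1.6, -0.9]
gripper_width: -0.1
```

Emit:
drive_tool(
  moves=[
    [[-0.001,0,0,0,0,0,255],[-0.001,0,0,0,0,0,255],[-0.001,0,0,0,0,0,255]],
  ],
)

```text
clock: 12.7
position: [664.8, -42.7, 28.1]
ee_rot: [0.767, -0.641, 0.0, -0.0]
contact_force: [1.2, -2.0, -0.0]
gripper_width: 0.3
```

Run:
```python
from h import *
s=read_state();im=get_image("scene");cv2.imwrite("pics/s3.png",cv2.resize(im[150:310,230:430],None,fx=3.7,fy=3.7,interpolation=3))
print(s["position"],cr(s["position"]),s["contact_force"])
```

```text
[664.75818531 -42.66802853  28.13378614] [   0.93420837 -101.05409807] [ 1.18371899 -2.00617041 -0.03567522]
```

View pics/s3.png

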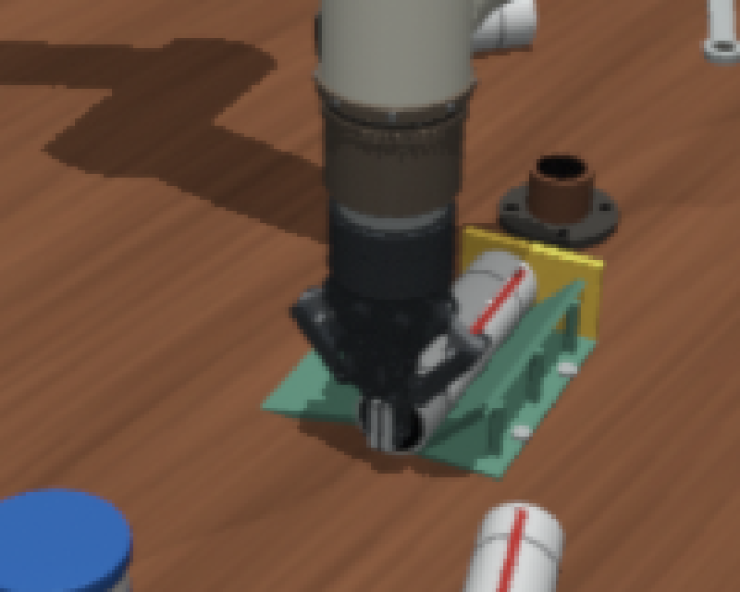

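The pipe has moved up and the push force is about 2 N, which is plain sliding friction. The stop end at (500,260) is nearly at the plate. I continue in small steps until the force rises.

Emit:
drive_tool(
  moves=[
    [[-0.001,0,0,0,0,0,255],[-0.001,0,0,0,0,0,255]],
  ],
)

```text
clock: 12.92
position: [664.5, -41.3, 28.2]
ee_rot: [0.767, -0.641, 0.0, 0.0]
contact_force: [2.7, -7.3, -1.4]
gripper_width: -0.1
```

Emit:
drive_tool(
  moves=[
    [[-0.001,0,0,0,0,0,255],[-0.001,0,0,0,0,0,255]],
  ],
)

```text
clock: 13.08
position: [664.4, -41.2, 28.3]
ee_rot: [0.767, -0.641, 0.001, 0.001]
contact_force: [2.8, -14.5, -1.5]
gripper_width: -0.1
```

The force rises to 15 N and motion has stalled with the fingertip face at cradle y of about -89, where -90 is expected, so the pipe is at the stop. I back off and lift.

Emit:
drive_tool(
  moves=[
    [[0.003,0,0,0,0,0,255],[0.006,0,0,0,0,0,255],[0.015,0,0,0,0,0,255],[0.03,0,0,0,0,0,255],[0.02,0,-0.02,0,0,0,255],[0,0,-0.04,0,0,0,255],[0,0,-0.04,0,0,0,255],[0,0,-0.04,0,0,0,255]],
  ],
)

```text
clock: 13.75
position: [676.6, -113.0, 169.3]
ee_rot: [0.767, -0.642, -0.001, 0.0]
contact_force: [0.7, -0.8, 0.9]
gripper_width: 0.0
```

Emit:
drive_tool(
  moves=[
    [[0.04,0,-0.02,0,0,0,255],[0.04,0,0,0,0,0,255],[0.04,0,0,0,0,0,255],[0.02,0,0,0,0,0,255],[0,0,0,0,0,0,255],[0,0,0,0,0,0,255]],
  ],
)

```text
clock: 14.25
position: [700.8, -248.6, 185.9]
ee_rot: [0.766, -0.642, -0.001, 0.0]
contact_force: [-0.7, 0.3, -0.3]
gripper_width: -0.0
```

Run:
```python
from h import *
s=read_state();t=get_image("top");im=get_image("scene");
a=cv2.resize(im[180:290,280:410],(520,440),interpolation=3);b=cv2.resize(t[185:295,265:335],(280,440),interpolation=3)
cv2.imwrite("pics/f.png",np.hstack([a,b]))
print(s["position"],cr(s["position"]),s["contact_force"])
c,sn=np.cos(CR[2]),np.sin(CR[2])
W=lambda P:np.array([CR[0]+c*P[0]-sn*P[1],CR[1]+sn*P[0]+c*P[1],P[2]])
for P in((0,-90,30),(0,-90,55),(0,-90,5)):
    u=proj("scene",W(P))[0];print(P,"scene crop px",(u-[280,180]+.5)*4-.5)
```

```text
[ 700.84616331 -248.63714512  185.91807747] [   1.99019846 -310.1581488 ] [-0.66698155  0.32020619 -0.31644969]
(0, -90, 30) scene crop px [224.1226604  335.63886346]
(0, -90, 55) scene crop px [224.99943113 300.23799167]
(0, -90, 5) scene crop px [223.26331602 370.33612161]
```

View pics/f.png

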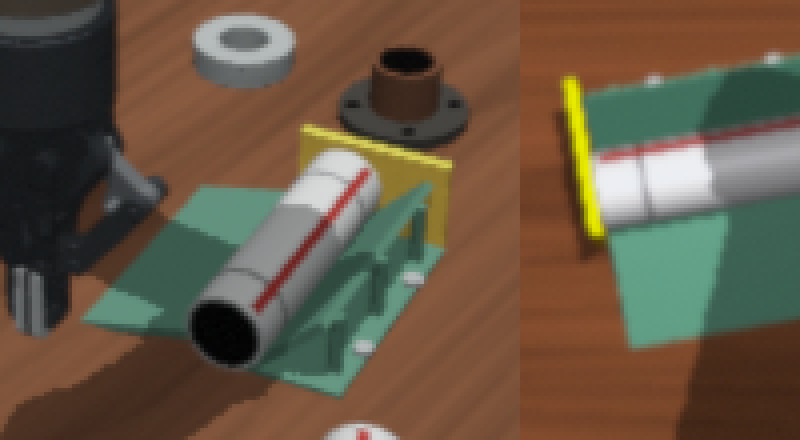

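The pipe's end is flush with the yellow plate in both views. Its open end centre is at about (225,334), where a seated pipe should show (224,336). The arm is clear, so I hand in.

```bash
python3 -c "
from h import *
print(job_done())"
```

```text
the job is handed in; nothing more can be done
None
```

I rolled the pipe with the open fingertips along the bench and up the ramp until it dropped into the V. I then pushed its open end along the V with the shut fingers until it met the stop, backed the arm off and handed in at about 14 s.

**Stop contact:** the push force went from 2 N while sliding to about 15 N, and the fingers stalled with their face at cradle y of about -89 mm. The expected place is -90 mm.

**Final pictures:** the pipe lies in the V with its end flush against the yellow plate, and its open end centre is within 2 px (2–3 mm) of where a seated pipe should show. The arm is clear of everything. The bearing and flange look undisturbed. The tub was outside this last picture, and I moved nothing near it.

**Checks that disagreed:**
- On the flat the pipe's open end ran ahead by about 6°, and the ramp straightened it against both fingers.
- Before the end push, my estimates of the pipe's distance from the stop ranged from 14 to 26 mm. I went by the force instead.

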